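# Stow three spacer rings in the leaning latch tube

## Robot

A 6-joint arm with a two-finger parallel gripper is mounted at the origin on the work surface. World frame = base frame: x ahead of the robot, y to its left, z up, the work surface at z = 0. Lengths are in m, angles in rad, forces in N, time in s.
With the tool pointing down it reaches from about 0.425 to 0.925 m from the base axis. Payload 12.5 kg.
Tool frame: the origin (TCP) lies at the very end of the fingers, on their centre line; the grasp point (between the pads) lies 19 mm behind it (env.grip_depth is the distance from the TCP to the grasp point, in m); z points along the fingers, y is the line along which they close (so a half turn about z gives the same grasp; the last joint's range is limited). The gripper opens to 85 mm and grips with 20 to 120 N. Pads are 22 mm wide; open, the fingers measure 114 mm over their backs; the gripper's body (76 mm by 85 mm) begins 54 mm behind the grasp point. The pads swing forward as they close: fully open they stand 13 mm farther back than shut.
Start: joints at [0.998, 0.491, 1.559, -0, 1.092, -0.106], TCP at [0.281, 0.558, 0.231] pointing down, gripper open.
Joint ranges: [-3.1, 3.1], [-0.84, 2.19], [0.05, 2.79], [-1.13, 4.28], [0.06, 2.93], [-2.69, 2.69]. Speed limits (rad/s): [2.22, 2.22, 2.79, 3.14, 3.14, 3.14].

## Interface

Orientations are given as a unit quaternion [x, y, z, w].
In Python, from bench import env, eoat, cams, models, monitor gives the robot as it stands. Calls block until the motion is done:
- env.move_pose(position, orientation): joint-space move of the TCP to a pose.
- env.move_linear(position, ori=None, rate=0.15, guard=None): straight line of the TCP; ori=None keeps the orientation; rate is the mean speed in m/s. With guard (N) it stops when the force on the tool has changed by that much, and returns True; else False.
- env.set_joints(angles): joint-space move.
- eoat.command_gripper(opening, newtons=None): finger opening in m; newtons is the grip in N (None keeps the last); returns when the fingers have stopped.
- env.dwell(seconds).
- env.inverse_kinematics(position, orientation): joint angles nearest the present ones, or None.
- cams.read_camera(name): name is "side" or "top"; returns (picture, depth): 400x640x3 uint8, red, green, blue; 400x640 float32, m along the optical axis (not along the pixel's ray), 0 where there is no reading.
- cams.camera_info(name): a dict with "K" (3x3 intrinsics, pixels), "T" (4x4, takes a point from camera to world coordinates). Camera axes: x right, y up, looking along -z (the intrinsics and any distortion apply to the point x, -y, -z); pixel columns grow to the right and rows downward; lengths in m; the calibration is good to about 2 mm. A picture is of the moment at which its call begins. camera_info takes no time and is no camera call.
A pose or a line that the arm cannot do raises env.MotionError and nothing moves.
- env.finish_job(): hands the job in; it is judged then, once.
Trained networks look in the newest picture that a camera, given by its name, has taken for a name from the list of things; names that differ only in an ending like _2 or _b are one class to them, and where a whole thing is asked for, a point or a joint stands for the part that bears it (a point fixed in the world has none). Each returns a list of dicts, best first, with "score" (0 to 1); they miss things now and then, are a little off and sometimes report something else, mostly with a low value. They report only what shows in the picture. A call takes as long as a camera call.
- models.recognise(camera, thing): "rect" ([centre column, centre row, width, height] as shares, 0 to 1, of the picture: columns of its width, rows of its height, round what is visible of it).
- models.pinpoint(camera, thing): "xy" ([column, row] as shares, 0 to 1, of the picture: columns of its width, rows of its height: a listed point, or the origin of a listed thing).
Readings, each from a call of its own:
- monitor.current_time(): time.
- monitor.current_joint_positions(): joint angles.
- monitor.current_dq(): joint speeds.
- monitor.current_tau(): joint torques, N m.
- monitor.current_position(): TCP position.
- monitor.current_tcp_rot(): TCP orientation.
- monitor.current_ft_force(): force on the tool from outside, world axes, zero at the start.
- monitor.current_moment(): the same for the moment, N m.
- monitor.current_opening(): finger opening in m.
- monitor.current_finger_force(): force on a finger pad.
Only numpy, scipy, OpenCV 4.12 (cv2) and the standard library are available. Lean on these libraries where they do the work, as an engineer would, in place of code of your own. Each camera call takes 0.05 s, during which the arm holds its last target. There are 200 camera calls.

## Task

Stow the three bronze spacer rings in the leaning blue tube: drop them in one after another so that they lie flat in a single column, and press them down past the sprung steel latch inside the mouth, so that the latch springs back over the top ring. Leave all the other gear where it is.

Things in the scene. Friction and masses are not known exactly. Their poses are not given: they have to be found in the camera images.
- ring_a: Bronze spacer ring, 42 mm outside diameter, 14 mm hole, 14 mm thick, about 140 g, starting flat on the table; the three are alike. Origin: centre of its underside; z is its axis.
- ring_b: Bronze spacer ring, 42 mm outside diameter, 14 mm hole, 14 mm thick, about 140 g, starting flat on the table; the three are alike. Origin: centre of its underside; z is its axis.
- ring_c: Bronze spacer ring, 42 mm outside diameter, 14 mm hole, 14 mm thick, about 140 g, starting flat on the table; the three are alike. Origin: centre of its underside; z is its axis.
- ring_a_center (a point): Middle of that ring, on its axis at half its thickness (7 mm above its origin).
- ring_b_center (a point): Middle of that ring, on its axis at half its thickness (7 mm above its origin).
- ring_c_center (a point): Middle of that ring, on its axis at half its thickness (7 mm above its origin).
- tube: Blue tube, fixed, open above, leaning 21 degrees towards its own -x; the latch is on its +x side. Bore 43.2 mm, outside 52 mm (57 mm at the rim). Origin: centre of the bore's flat closed floor; z runs along the bore out of the mouth. The rim is 66 mm from the floor; the last 3 mm flare open to 49 mm. Three stacked rings reach 42 mm.
- tube_mouth (a point): Centre of the tube's mouth, in the plane of the rim (66 mm along z from the tube's origin).
- latch (a joint): Sprung steel leaf in the tube's +x wall, 12 mm wide. 0: sprung out, 5 mm into the bore; up to 0.0075 m: pushed back. Its slope leaves the wall 54 mm above the bore floor and ends in a lower edge at 44.5 mm. A ring put in the mouth rests on the slope, its top about level with the rim; about 4 to 10 N along the bore pushes it past. A ring that is past may still stick crooked until pushed on down.
- clamp: Bronze pole clamp, a U-shaped block 52 x 50 x 46 mm with a steel bolt across; not part of the job, leave it alone. Origin: centre of its underside.
- connector: Grey plastic solar connector, 67 x 24 x 20 mm; not part of the job, leave it alone. Origin: centre of its underside.
- spanner: Steel spanner lying flat, about 180 mm long; not part of the job, leave it alone.
- brush: Frost brush lying flat, about 200 mm long; not part of the job, leave it alone.
- tin: Red tin with a steel cap, 66 mm wide, 60 mm tall, standing; not part of the job, leave it alone. Origin: centre of its underside.
- battery: Yellow battery pack, 70 x 110 x 70 mm; not part of the job, leave it alone. Origin: centre of its underside.
- flask: Green flask, 70 mm wide, 210 mm tall, standing; not part of the job, leave it alone. Origin: centre of its underside.

How it is judged:
By the outcome, as a careful person would: the job done as asked, in the order asked, and still so for the second after the job is handed in, with the robot touching nothing.
It also fails if it takes over 72 s, if anything falls off the work surface, if the arm or the gripper's body presses on something with over 40 N, if the wrist force passes 120 N, or if a joint passes its speed limit or range.

## Working session

There is one attempt and no reset: what is moved stays moved. The work goes in short steps, each a Python script; the robot and the scene stay as the last script left them, time stands still between calls to the robot, and variables do not carry over. Pictures are saved under pics/ and viewed, at most 10 in all, crops included, and the job is handed in when it is done.

```bash
mkdir -p pics
cat > h.py <<'E'
import numpy as np, cv2
from scipy.spatial.transform import Rotation as R
from bench import env, eoat, cams, models, monitor
def deproj(cam,u,v,d):
    i=cams.camera_info(cam);K=np.array(i["K"]);T=np.array(i["T"])
    u=np.asarray(u,float);v=np.asarray(v,float)
    p=np.stack([(u-K[0,2])/K[0,0]*d,-(v-K[1,2])/K[1,1]*d,-d,np.ones_like(d)],-1)
    return (p@T.T)[...,:3]
def cloud(cam,d):
    v,u=np.mgrid[:400,:640]; return deproj(cam,u,v,d.astype(float))
E
python3 - <<'E'
from h import *
print({k:np.round(v,3).tolist() if hasattr(v,'__len__') else v for k,v in cams.camera_info("top").items()})
for c in("top","side"):
    im,d=cams.read_camera(c); cv2.imwrite(f"pics/{c}0.png",im[...,::-1]); np.save(f"{c}0.npy",d)
    P=cloud(c,d)
    for t in("ring_a","ring_a_center","tube","tube_mouth","latch"):
        for r in models.pinpoint(c,t)[:4]:
            u,v=r["xy"][0]*640,r["xy"][1]*400
            ui,vi=min(int(u),639),min(int(v),399)
            print(c,t,round(r["score"],2),round(u),round(v),P[vi,ui].round(3))
print(cams.camera_info("side"))
E
```

```text
{'K': [[440.444, 0.0, 322.535], [0.0, 440.444, 200.519], [0.0, 0.0, 1.0]], 'T': [[-0.004, 0.985, -0.173, 0.339], [-1.0, -0.002, 0.014, 0.036], [0.014, 0.173, 0.985, 1.318], [0.0, 0.0, 0.0, 1.0]]}
top ring_a 0.66 411 200 [ 0.565 -0.237  0.059]
top ring_a 0.52 291 234 [0.471 0.114 0.014]
top ring_a 0.51 247 212 [0.535 0.244 0.012]
top ring_a 0.47 312 190 [0.601 0.049 0.013]
top ring_a_center 0.53 246 213 [ 0.534  0.252 -0.003]
top tube 0.92 407 192 [ 0.586 -0.226  0.056]
top tube_mouth 0.62 411 196 [ 0.575 -0.239  0.05 ]Traceback (most recent call last):
  File "<stdin>", line 7, in <module>
ValueError: it knows: battery, brush, clamp, connector, flask, ring, ring_a_center, ring_b_center, ring_c_center, spanner, tin, tube, tube_mouth
```

Run:
```python
from h import *
im,d=cams.read_camera("side"); cv2.imwrite("pics/side0.png",im[...,::-1]); np.save("side0.npy",d)
P=cloud("side",d)
for t in("ring_a","ring_a_center","tube","tube_mouth"):
    for r in models.pinpoint("side",t)[:4]:
        u,v=r["xy"][0]*640,r["xy"][1]*400
        print(t,round(r["score"],2),round(u),round(v),P[min(int(v),399),min(int(u),639)].round(3))
i=cams.camera_info("side");print(np.round(i["T"],3).tolist(),np.round(i["K"],1).tolist(), i.keys())
a=cv2.imread("pics/top0.png")
cv2.imwrite("pics/top0c.png",cv2.resize(a[150:270,380:460],None,fx=5,fy=5,interpolation=cv2.INTER_CUBIC))
```

```text
ring_a 0.57 292 198 [0.463 0.114 0.013]
ring_a 0.56 304 168 [0.528 0.239 0.012]
ring_a 0.51 336 205 [0.601 0.063 0.001]
ring_a_center 0.43 278 275 [ 0.379 -0.154  0.02 ]
ring_a_center 0.42 304 167 [0.529 0.246 0.015]
tube 0.68 357 274 [ 0.573 -0.248  0.117]
tube_mouth 0.94 350 268 [ 0.573 -0.204  0.074]
[[0.976, 0.169, -0.134, 0.383], [-0.216, 0.769, -0.601, -0.651], [0.002, 0.616, 0.788, 0.976], [0.0, 0.0, 0.0, 1.0]] [[371.2, 0.0, 318.0], [0.0, 371.2, 200.7], [0.0, 0.0, 1.0]] dict_keys(['K', 'T'])
```

View pics/top0.png

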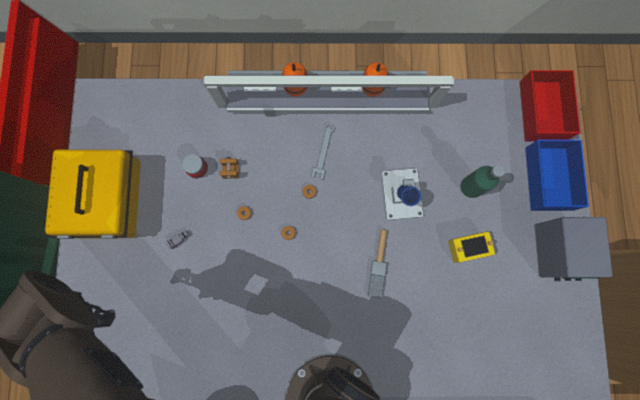

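View pics/side0.png

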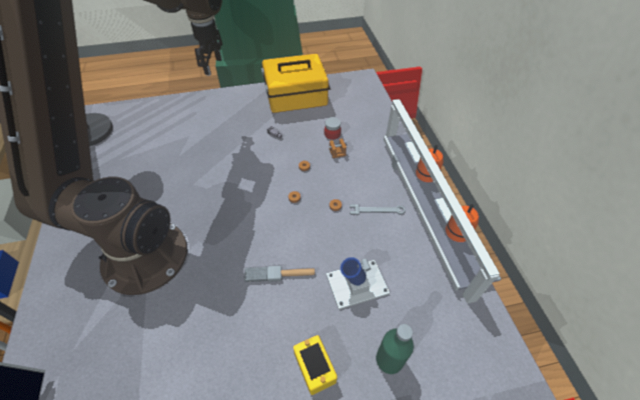

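View pics/top0c.png

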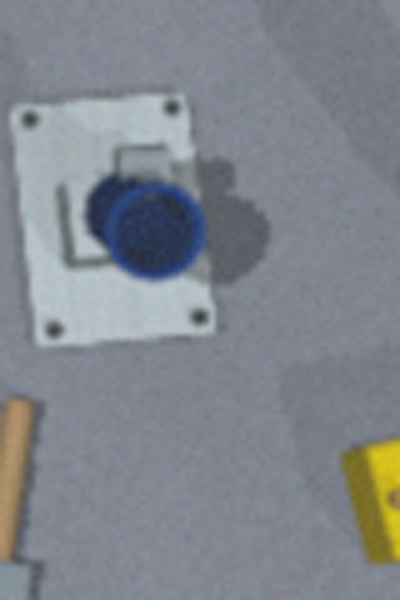

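The top view shows rings at about (245,213), (288,232) and (309,191), and the tube mouth at about (411,196). The side view shows the rings at (304,167), (294,198) and (336,205), and the mouth at about (351,268). The steel latch housing is on the tube's far (world +x) side. Next I'll fit the tube and rings in both views.

```bash
cat > fit.py <<'E'
from h import *
from scipy.optimize import minimize
def proj(c,X):
    i=cams.camera_info(c);K=np.array(i["K"]);T=np.linalg.inv(np.array(i["T"]))
    p=X@T[:3,:3].T+T[:3,3]; p=p*[1,-1,-1]; q=p@K.T; return q[:,:2]/q[:,2:]
box={"top":(380,165,440,220),"side":(330,245,385,300)}
S=8; mask={}
for c,(a,b,e,f) in box.items():
    im=cv2.imread(f"pics/{c}0.png")[b:f,a:e].astype(float)
    blue=(im[...,0]-im[...,2])   # B-R
    m=(blue>35).astype(np.uint8)
    n,l,s,_=cv2.connectedComponentsWithStats(m); k=1+np.argmax(s[1:,4]); 
    mask[c]=(l==k).astype(float)
    if __name__=="__main__": print(c,s[k]+np.array([a,b,0,0,0]))
th=np.linspace(0,2*np.pi,48,endpoint=False)
def frame(p):
    az=p[3]; t=np.deg2rad(21)
    Rm=R.from_euler("z",az)*R.from_euler("y",-t)   # z leans to -x
    return Rm.as_matrix()
def circ(p,r,z): 
    L=np.stack([r*np.cos(th),r*np.sin(th),np.full_like(th,z-.066)],-1); return L@frame(p).T+p[:3]
def render(c,p):
    a,b,e,f=box[c]; img=np.zeros(((f-b)*S,(e-a)*S),np.uint8)
    for X in (np.r_[circ(p,.026,0),circ(p,.026,.066)],np.r_[circ(p,.0285,.063),circ(p,.0285,.066)]):
        q=(proj(c,X)-[a-.5,b-.5])*S
        cv2.fillConvexPoly(img,cv2.convexHull(np.round(q*16).astype(np.int32)),255,shift=4)
    return cv2.resize(img,(e-a,f-b),interpolation=cv2.INTER_AREA)/255.
def cost(p): return sum(np.abs(render(c,p)-mask[c]).sum() for c in box)
if __name__=="__main__":
    best=[]
    for az in np.arange(-.8,.9,.4):
        r=minimize(cost,[.565,-.225,.075,az],method="Nelder-Mead",options=dict(initial_simplex=np.array([.565,-.225,.075,az])+np.vstack([np.zeros(4),np.diag([.015,.015,.015,.4])]),maxiter=300))
        best.append((r.fun,r.x)); print(round(r.fun,1),r.x.round(4),"floor",(r.x[:3]-.066*frame(r.x)[:,2]).round(4))
    p=min(best,key=lambda b:b[0])[1]; np.save("tube.npy",p)
    v=[]
    for c in box:
        a,b,e,f=box[c]; im=cv2.imread(f"pics/{c}0.png")[b:f,a:e]
        im=cv2.resize(im,None,fx=7,fy=7,interpolation=cv2.INTER_CUBIC)
        for rr,z,col in((.0285,.066,(0,0,255)),(.026,0,(0,255,0)),(.0216,.066,(0,255,255))):
            cv2.polylines(im,[np.round((proj(c,circ(p,rr,z))-[a-.5,b-.5])*7).astype(np.int32)],True,col,1)
        v.append(cv2.resize(im,(385,385)))
    cv2.imwrite("pics/fit1.png",np.hstack(v))
    # rings
    for c,pts in(("top",[(245,213),(288,232),(309,191)]),("side",[(304,167),(294,198),(336,205)])):
        im=cv2.imread(f"pics/{c}0.png").astype(int); i=cams.camera_info(c);K=np.array(i["K"]);T=np.array(i["T"])
        for x,y in pts:
            m=((im[...,2]-im[...,0])>40).astype(np.uint8); mm=np.zeros_like(m); mm[y-12:y+13,x-12:x+13]=m[y-12:y+13,x-12:x+13]
            h=cv2.convexHull(np.argwhere(mm)[:,::-1].astype(np.int32).reshape(-1,1,2)); M=cv2.moments(h); u,w=M["m10"]/M["m00"],M["m01"]/M["m00"]
            dr=T[:3,:3]@[(u-K[0,2])/K[0,0],-(w-K[1,2])/K[1,1],-1]; o=T[:3,3]
            print(c,round(u,1),round(w,1),(o+dr*(.007-o[2])/dr[2]).round(4))
    print(monitor.current_time())
E
python3 fit.py
```

```text
top [398 186  23  21 327]
side [340 257  25  28 435]
204.0 [ 0.5621 -0.2255  0.121   0.0426] floor [ 0.5857 -0.2245  0.0594]
204.7 [ 0.5619 -0.2252  0.1214  0.0066] floor [ 0.5856 -0.2251  0.0598]
204.6 [ 0.5621 -0.2254  0.1211 -0.0071] floor [ 0.5857 -0.2256  0.0595]
204.3 [ 0.562  -0.2254  0.1209  0.0444] floor [ 0.5857 -0.2243  0.0593]Traceback (most recent call last):
  File "fit.py", line 32, in <module>
    r=minimize(cost,[.565,-.225,.075,az],method="Nelder-Mead",options=dict(initial_simplex=np.array([.565,-.225,.075,az])+np.vstack([np.zeros(4),np.diag([.015,.015,.015,.4])]),maxiter=300))
    res = _minimize_neldermead(fun, x0, args, callback, bounds=bounds,
                               **options)
    fxcc = func(xcc)
    fx = function(np.copy(x), *(wrapper_args + args))
  File "fit.py", line 28, in cost
    def cost(p): return sum(np.abs(render(c,p)-mask[c]).sum() for c in box)
                        ~~~^^^^^^^^^^^^^^^^^^^^^^^^^^^^^^^^^^^^^^^^^^^^^^^^
  File "fit.py", line 28, in <genexpr>
    def cost(p): return sum(np.abs(render(c,p)-mask[c]).sum() for c in box)
                                   ~~~~~~^^^^^
  File "fit.py", line 25, in render
    q=(proj(c,X)-[a-.5,b-.5])*S
       ~~~~^^^^^
  File "fit.py", line 4, in proj
    i=cams.camera_info(c);K=np.array(i["K"]);T=np.linalg.inv(np.array(i["T"]))
ValueError: time passes only in moves, steps and waits
```

```bash
sed -i 's/^def proj(c,X):/CI={c:cams.camera_info(c) for c in("top","side")}\ndef proj(c,X):/; s/i=cams.camera_info(c)/i=CI[c]/' fit.py
sed -i 's/^    print(monitor.*$//' fit.py
cat >> fit.py <<'E'
    CI_=CI
    for c,(a,b,e,f) in box.items():
        d=np.load(f"{c}0.npy").astype(float); T=np.array(CI[c]["T"]);K=np.array(CI[c]["K"])
        v,u=np.mgrid[:400,:640]; Pc=np.stack([(u-K[0,2])/K[0,0]*d,-(v-K[1,2])/K[1,1]*d,-d],-1)@T[:3,:3].T+T[:3,3]
        L=((Pc-p[:3])@frame(p))*1000; L[...,2]+=66
        bb=slice(*{"top":(184,212),"side":(252,296)}[c]),slice(*{"top":(394,426),"side":(334,372)}[c])
        print(c); print("z_world mm");
        for row in (Pc[bb][::3,::2,2]*1000).round().astype(int): print(*row)
        print(c,"masksum",mask[c].sum(),"model",render(c,p).sum())
E
python3 fit.py
```

```text
top [398 186  23  21 327]
side [340 257  25  28 435]
204.0 [ 0.5621 -0.2255  0.121   0.0426] floor [ 0.5857 -0.2245  0.0594]
204.7 [ 0.5619 -0.2252  0.1214  0.0066] floor [ 0.5856 -0.2251  0.0598]
204.6 [ 0.5621 -0.2254  0.1211 -0.0071] floor [ 0.5857 -0.2256  0.0595]
204.3 [ 0.562  -0.2254  0.1209  0.0444] floor [ 0.5857 -0.2243  0.0593]
204.4 [ 0.5622 -0.2256  0.1209  0.0727] floor [ 0.5858 -0.2239  0.0593]
top 243.5 212.5 [0.5337 0.2547 0.007 ]
top 287.6 232.5 [0.4733 0.1219 0.007 ]
top 308.9 191.0 [0.5992 0.0585 0.007 ]
side 304.0 165.0 [0.5348 0.2579 0.007 ]
side 293.8 196.0 [0.474  0.1254 0.007 ]
side 335.1 204.1 [0.6006 0.0624 0.007 ]
top
z_world mm
10 9 9 15 65 110 111 108 114 112 51 7 11 2 0 3
45 48 47 72 90 99 124 130 126 128 128 10 12 1 2 0
51 48 65 90 110 127 60 57 60 58 87 122 122 2 3 4
42 48 75 100 121 57 56 56 56 53 74 94 120 126 4 -1
44 49 67 95 116 50 53 55 50 58 69 93 118 119 -6 -3
40 48 46 65 114 53 50 50 59 74 86 97 113 117 0 -2
31 32 34 26 21 115 95 90 89 98 105 114 112 10 -3 3
9 11 8 6 10 7 11 111 109 111 111 16 10 11 3 -2
12 12 3 5 11 8 10 11 13 7 11 10 15 12 7
[... 287 characters left out ...]
13 115 118 11 15
2 4 6 4 114 109 101 96 89 90 88 91 112 128 120 112 115 117 8
4 3 0 2 112 102 91 83 74 69 69 66 67 127 108 112 114 116 115
2 11 12 11 109 99 82 67 62 56 59 56 62 127 105 85 107 101 11
10 11 9 11 113 109 80 62 53 53 55 120 122 114 100 87 63 11 7
12 10 16 11 11 9 114 112 115 118 122 116 108 100 92 80 67 8 7
10 11 8 13 12 12 16 77 92 97 92 93 91 84 80 72 49 12 10
12 10 12 8 17 11 11 27 47 66 75 72 70 66 61 49 48 48 11
11 7 11 11 9 10 10 14 35 49 46 49 50 48 47 48 50 47 45
10 10 11 11 11 15 11 12 22 44 51 51 49 48 41 41 33 32 14
11 12 9 11 9 11 13 13 10 35 40 35 31 26 23 18 14 11 13
10 13 12 11 11 10 10 11 8 19 18 13 10 10 11 13 12 17 13
side masksum 435.0 model 540.1568627450981
```

View pics/fit1.png

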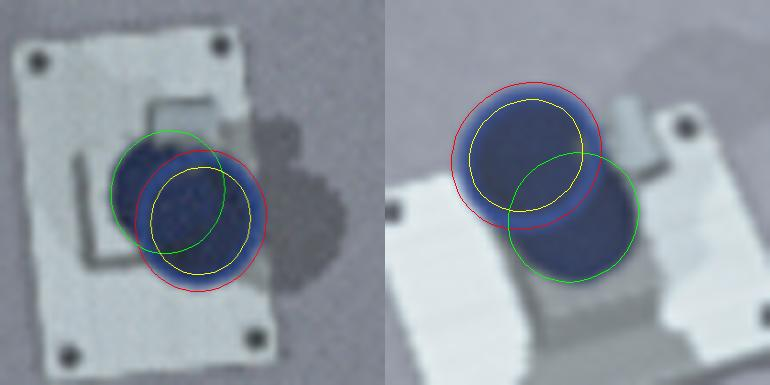

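The overlay matches both views: the rim circle lies on the blue rim, and the mouth is at about z = 0.121. I'll refit with a filled mask, then check reach and time.

```bash
python3 - <<'E'
import re
s=open('fit.py').read()
s=s.replace("mask[c]=(l==k).astype(float)","mm=(l==k).astype(np.uint8); cs,_=cv2.findContours(mm,cv2.RETR_EXTERNAL,cv2.CHAIN_APPROX_NONE); cv2.drawContours(mm,cs,-1,1,-1); mask[c]=mm.astype(float)")
s=s.replace("blue>35","blue>25").split("    CI_=CI")[0]
open('fit.py','w').write(s)
E
python3 fit.py
cat >> h.py <<'E'
def down(a): # tool z down, y along azimuth a
    y=np.array([np.cos(a),np.sin(a),0]);z=np.array([0,0,-1.]);return R.from_matrix(np.c_[np.cross(y,z),y,z]).as_quat()
def tool(y,z): return R.from_matrix(np.c_[np.cross(y,z),y,z]).as_quat()
E
python3 - <<'E'
from h import *
from fit import frame
p=np.load("tube.npy"); p[3]=.09; F=frame(p); tz=F[:,2]
for s in(1,-1):
  for n,v in(("y",F[:,1]),("x",F[:,0])):
    q=tool(s*v,-tz)
    for dd in(-.052,.06):
        r=env.inverse_kinematics(list(p[:3]+tz*dd),list(q)); print(n,s,dd,None if r is None else np.round(r,2))
for a in np.arange(0,6.2,np.pi/4):
    r=env.inverse_kinematics([.4737,.1236,.003],list(down(a))); print(round(a,2),None if r is None else np.round(r,2))
print(monitor.current_time())
E
```

```text
top [398 185  24  22 389]
side [339 257  27  29 538]
80.1 [ 0.5619 -0.2257  0.1209  0.011 ] floor [ 0.5856 -0.2254  0.0593]
79.7 [ 0.5619 -0.2254  0.1213 -0.017 ] floor [ 0.5856 -0.2258  0.0597]
79.7 [ 0.5619 -0.2254  0.1211 -0.0072] floor [ 0.5856 -0.2256  0.0595]
80.4 [ 0.5617 -0.2257  0.1212 -0.0082] floor [ 0.5854 -0.2259  0.0596]
79.6 [ 0.562  -0.2253  0.1209 -0.0246] floor [ 0.5856 -0.2259  0.0593]
top 243.5 212.5 [0.5337 0.2547 0.007 ]
top 287.6 232.5 [0.4733 0.1219 0.007 ]
top 308.9 191.0 [0.5992 0.0585 0.007 ]
side 304.0 165.0 [0.5348 0.2579 0.007 ]
side 293.8 196.0 [0.474  0.1254 0.007 ]
side 335.1 204.1 [0.6006 0.0624 0.007 ]
y 1 -0.052 None
y 1 0.06 [-0.61  0.42  1.92  0.45  0.56 -2.63]
x 1 -0.052 [-0.56  0.62  1.92  0.64  0.37 -1.23]
x 1 0.06 [-0.61  0.42  1.92  0.45  0.56 -1.06]
y -1 -0.052 [-0.56  0.62  1.92  0.64  0.37  0.34]
y -1 0.06 [-0.61  0.42  1.92  0.45  0.56  0.51]
x -1 -0.052 [-0.56  0.62  1.92  0.64  0.37  1.91]
x -1 0.06 [-0.61  0.42  1.92  0.45  0.56  2.08]
0.0 [ 0.12  0.68  2.07 -0.    0.39  0.12]
0.79 [ 0.12  0.68  2.07 -0.    0.39 -0.67]
1.57 [ 0.12  0.68  2.07 -0.    0.39 -1.45]
2.36 [ 0.12  0.68  2.07 -0.    0.39 -2.24]
3.14 None
3.93 [ 0.12  0.68  2.07 -0.    0.39  2.48]
4.71 [ 0.12  0.68  2.07 -0.    0.39  1.69]
5.5 [ 0.12  0.68  2.07 -0.    0.39  0.91]
0.5
```

```bash
cat >> h.py <<'E'
def ringpos(c,im,xy):
    """ring centre at z=7mm from the hull of the bronze blob nearest world xy"""
    i=cams.camera_info(c);K=np.array(i["K"]);T=np.array(i["T"]);o=T[:3,3]
    p=T[:3,:3].T@(np.r_[xy,.007]-o); x=int(round(K[0,2]-K[0,0]*p[0]/p[2])); y=int(round(K[1,2]+K[1,1]*p[1]/p[2]))
    im=im.astype(int); m=((im[...,0]-im[...,2])>40).astype(np.uint8); mm=np.zeros_like(m); s=np.s_[y-12:y+13,x-12:x+13]; mm[s]=m[s]
    h=cv2.convexHull(np.argwhere(mm)[:,::-1].astype(np.int32).reshape(-1,1,2)); M=cv2.moments(h); u,w=M["m10"]/M["m00"],M["m01"]/M["m00"]
    dr=T[:3,:3]@[(u-K[0,2])/K[0,0],-(w-K[1,2])/K[1,1],-1]
    return (o+dr*(.007-o[2])/dr[2])[:2]
E
python3 - <<'E'
from h import *
B=np.array([.4737,.1237]); t0=monitor.current_time()
eoat.command_gripper(.060,25)
env.move_pose([*B,.08],list(down(-np.pi/2)))
print("hit",env.move_linear([*B,.003],rate=.1,guard=10), monitor.current_position(),monitor.current_time()-t0)
eoat.command_gripper(.035,25); print(monitor.current_opening())
eoat.command_gripper(.060)
env.move_pose([*B,.003],list(down(0)))
eoat.command_gripper(.035,25); print(monitor.current_opening(),monitor.current_position())
eoat.command_gripper(.060)
print(monitor.current_time()-t0)
env.move_linear([*B,.08],rate=.15)
j=list(monitor.current_joint_positions()); j[0]-=.75; env.set_joints(j)
print(monitor.current_time()-t0)
for c in("top","side"):
    im,_=cams.read_camera(c); cv2.imwrite(f"pics/{c}1.png",im[...,::-1])
    print(c,ringpos(c,im,B)-B)
E
```

```text
hit False [0.47391345 0.12377888 0.00337652] 3.1
0.04059279418323488
0.04093846990956224 [0.47369709 0.12372524 0.00320259]
5.75
7.7583
top [-0.00109688  0.00097815]Traceback (most recent call last):
  File "<stdin>", line 17, in <module>
  File "h.py", line 19, in ringpos
    h=cv2.convexHull(np.argwhere(mm)[:,::-1].astype(np.int32).reshape(-1,1,2)); M=cv2.moments(h); u,w=M["m10"]/M["m00"],M["m01"]/M["m00"]
                                                                                                      ~~~~~~~~^~~~~~~~~
ZeroDivisionError: float division by zero
```

Run:
```python
from fit import *
for c in box:
  for z in(.119,.121,.123):
    f=lambda q:np.abs(render(c,[q[0],q[1],z,.05])-mask[c]).sum()
    r=min((minimize(f,x0,method="Nelder-Mead",options=dict(initial_simplex=np.array(x0)+[[0,0],[.008,0],[0,.008]])) for x0 in([.558,-.230],[.565,-.222])),key=lambda r:r.fun)
    print(c,z,r.x.round(4),round(r.fun,1))
# corrected ring estimates
from h import *
j=list(monitor.current_joint_positions()); j[0]+=.0
im,_=cams.read_camera("top")
for q in([.534,.255],[.6,.06],[.4737,.1237]): print(ringpos("top",im,q))
print(monitor.current_time())
```

```text
top 0.119 [ 0.5619 -0.2265] 37.6
top 0.121 [ 0.5616 -0.226 ] 37.9
top 0.123 [ 0.5613 -0.2255] 38.2
side 0.119 [ 0.5626 -0.2247] 42.7
side 0.121 [ 0.5622 -0.2256] 42.5
side 0.123 [ 0.5618 -0.227 ] 42.1
[0.53368133 0.2546886 ]
[0.59912545 0.05842442]
[0.47273949 0.12463173]
8.4083
```

View pics/top1.png

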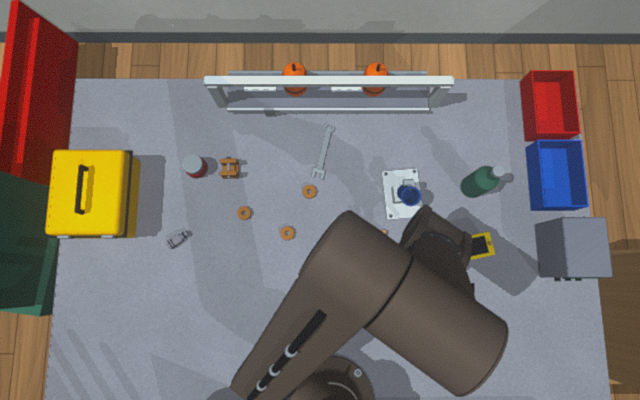

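The picture shows the ring still at (288,232) after centring, the other two unmoved, and the gripper parked clear. The top camera reads about 1 mm off, so I'll apply that correction. Next is picking ring B and inserting it.

```bash
cat >> h.py <<'E'
M=np.array([.5626,-.227,.121]); AZ=.05
F=(R.from_euler("z",AZ)*R.from_euler("y",-np.deg2rad(21))).as_matrix(); TZ=F[:,2]
TQ=list(tool(-F[:,1],-TZ))
def at(h,off=(0,0)): return list(M+TZ*(h-.066)+F[:,0]*off[0]+F[:,1]*off[1])   # h along bore from floor
def loc(): return (F.T@(np.array(monitor.current_position())-M)+[0,0,.066])*1000
def pick(xy,a,z=.003):
    eoat.command_gripper(.060,40)
    env.move_pose([*xy,.07],list(down(a)))
    hit=env.move_linear([*xy,z],rate=.12,guard=10)
    eoat.command_gripper(.03,40); print("pick",hit,monitor.current_opening())
    env.move_linear([*xy,.16],rate=.25)
def insert(off=(0,0)):
    env.move_pose(at(.095,off),TQ)
    f0=np.array(monitor.current_ft_force())
    hit=env.move_linear(at(.063,off),rate=.06,guard=8)
    print("insert",hit,loc().round(1),(F.T@(np.array(monitor.current_ft_force())-f0)).round(1),monitor.current_opening(),monitor.current_time())
E
python3 - <<'E'
from h import *
pick([.4737,.1237],0); insert()
im,_=cams.read_camera("side"); cv2.imwrite("pics/s2.png",cv2.resize(im[200:320,270:430,::-1],None,fx=5,fy=5,interpolation=cv2.INTER_CUBIC))
E
```

```text
pick False 0.03978546563278594
insert False [-0.1  0.  62.8] [-1.  -0.5 -1.2] 0.039569031418082 13.8083
```

View pics/s2.png

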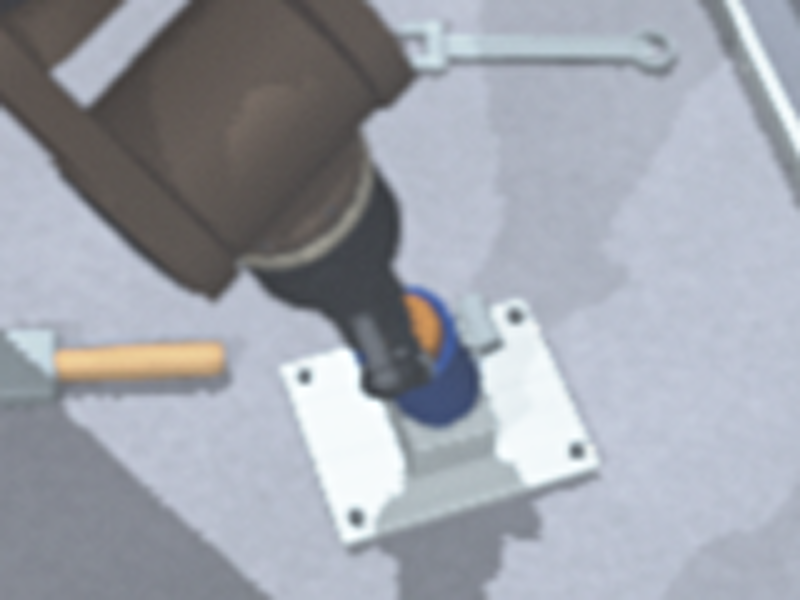

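The crop shows the bronze ring sitting inside the blue rim at about (425,320), with no contact force. I'll release it and press it down.

```bash
cat >> h.py <<'E'
def press(k,off=(0,0),guard=30):
    eoat.command_gripper(.055)
    env.move_linear(at(.095,off),rate=.15)
    eoat.command_gripper(0.0,40)
    f0=np.array(monitor.current_ft_force())
    hit=env.move_linear(at(.014*k-.003,off),rate=.05,guard=guard)
    print("press",hit,loc().round(1),(F.T@(np.array(monitor.current_ft_force())-f0)).round(1),monitor.current_time())
    return hit
E
python3 - <<'E'
from h import *
press(1)
E
```

```text
press True [ 0.1 -0.2 19.2] [-2.4 -1.6 12.4] 16.4667
```

Run:
```python
from h import *
for g in(30,50):
    f0=np.array(monitor.current_ft_force())
    hit=env.move_linear(at(.010),rate=.03,guard=g)
    print(hit,loc().round(1),(F.T@(np.array(monitor.current_ft_force())-f0)).round(1),monitor.current_time())
env.move_linear(at(.15),rate=.2)
j=list(monitor.current_joint_positions()); j[0]+=.5; env.set_joints(j)
P=[]
for c in("top","side"):
    im,d=cams.read_camera(c); b=np.s_[175:215,385:440] if c=="top" else np.s_[245:290,325:380]
    P.append(cv2.resize(im[b][...,::-1],(395,395),interpolation=cv2.INTER_CUBIC))
    L=((cloud(c,d)-M)@F*1000+[0,0,66])[b].reshape(-1,3)
    s=np.hypot(L[:,0],L[:,1])<14; s&=(L[:,2]<60)&(L[:,2]>-10); l=L[s]
    print(c,len(l),np.percentile(l[:,2],[10,50,90]).round(1), np.linalg.lstsq(np.c_[l[:,:2],np.ones(len(l))],l[:,2],rcond=None)[0].round(2))
cv2.imwrite("pics/p3.png",np.hstack(P)); print(monitor.current_time())
```

```text
True [ 0.3 -0.3 19.1] [0.9 1.7 2.2] 16.675
True [ 0.5 -0.4 19.1] [-1.2 -0.4  1. ] 16.8833
top 51 [-1.7 10.  14.9] [ 0.17 -0.06  8.49]
side 26 [ 4.9 11.3 13.3] [-0.03  0.18  8.82]
18.8917
```

View pics/p3.png

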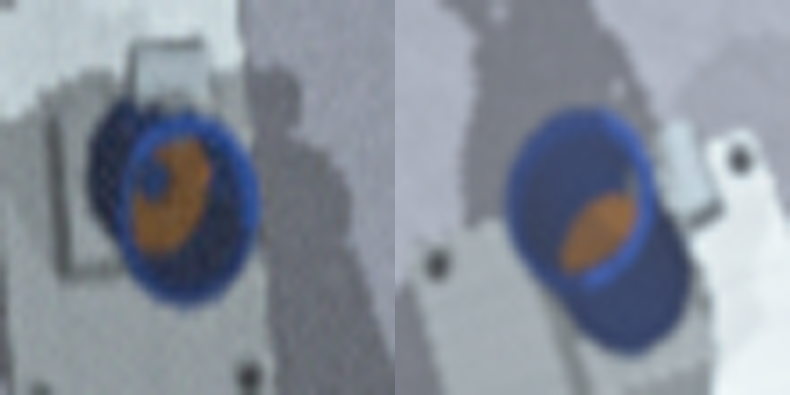

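The crops show the ring deep in the bore and partly hidden by the mouth. The finger stopped at h = 19 mm instead of 14, so I'll fit the ring's depth and tilt to the orange mask.

```bash
cat > seat.py <<'E'
from fit import proj,CI,th
from h import *
from scipy.optimize import minimize
S=8
def poly(c,X,b):
    a0,b0,e,f=b; img=np.zeros(((f-b0)*S,(e-a0)*S),np.uint8)
    q=(proj(c,X)-[a0-.5,b0-.5])*S; cv2.fillPoly(img,[np.round(q*16).astype(np.int32)],255,shift=4); return img/255.
bx={"top":(390,180,428,212),"side":(333,250,372,285)}
def W(L,dm=(0,0)): return L@F.T+M-TZ*.066+F[:,0]*dm[0]+F[:,1]*dm[1]
def disc(r,h,tx,ty,dx=0,dy=0):
    x,y=r*np.cos(th)+dx,r*np.sin(th)+dy; return np.stack([x,y,h+(x-dx)*tx+(y-dy)*ty],-1)
def model(c,h,tx,ty,dm):
    b=bx[c]; P=lambda L:poly(c,W(L,dm),b)
    n=np.array([-tx,-ty,1]);n/=np.linalg.norm(n)
    top=disc(.021,h,tx,ty); hole=disc(.007,h,tx,ty)
    m=P(top); side=P(top-n*.014)  # side of ring hidden mostly
    m=np.maximum(m,0)*(1-P(hole)*P(hole-n*.014*0))
    m=m*P(disc(.0245,.066,0,0))*P(disc(.0216,.063,0,0))
    return cv2.resize(m,(b[2]-b[0],b[3]-b[1]),interpolation=cv2.INTER_AREA)
def orange(c,im):
    b=bx[c]; i=im[b[1]:b[3],b[0]:b[2]].astype(float); return np.clip(((i[...,0]-i[...,2])+50)/100,0,1)  # blue -50 .. orange +50
def seat(k,ims):
    O={c:orange(c,ims[c]) for c in ims}
    f=lambda p:sum(np.abs(model(c,p[0],p[1],p[2],dm[c])-O[c]).sum() for c in ims)
    return f
dm={"top":(-.001,.001),"side":(-.0004,.0014)}
E
python3 - <<'E'
from seat import *
ims={c:cams.read_camera(c)[0] for c in("top","side")}
b=bx["top"]; i=ims["top"].astype(int); print((i[...,0]-i[...,2])[b[1]+2:b[3]-2:2,b[0]:b[2]:2])
f=seat(1,ims)
for h in np.arange(.008,.026,.002): print(round(h,3),round(f([h,0,0]),1))
for h in(.012,.016,.019):
    r=minimize(f,[h,0,0],method="Nelder-Mead",options=dict(initial_simplex=[[h,0,0],[h+.003,0,0],[h,.1,0],[h,0,.1]])); print(r.x.round(4),round(r.fun,1))
E
```

```text
[[-19 -20 -19 -15 -13 -14 -14 -23 -23 -24 -22 -23 -17 -16 -13 -14 -11 -14
  -17]
 [-18 -13 -11 -13 -11 -12 -21 -16 -23 -17 -19 -22  -8 -15 -15 -14 -13 -10
  -13]
 [-12  -9 -13 -13 -14 -23 -44 -35 -36 -36 -57 -44 -28 -13 -14 -10 -11 -14
  -12]
 [-10  -8 -13 -12 -20 -31 -34 -57 -90 -80 -56 -72 -85 -76 -18 -11 -14 -13
  -15]
 [-13  -6 -14 -10 -27 -28 -30 -87 -28  42  49  51 -34 -70 -82 -19 -13 -12
  -14]
 [-13 -10 -11 -13 -27 -25 -56 -44 -54  -1  52  64  -7 -41 -91 -55 -10 -12
  -13]
 [-11  -8 -11 -13 -27 -21 -57  -7 -43  24  54  56 -24 -41 -68 -83  -9 -12
  -11]
 [-12 -10  -9 -15 -19 -29 -58  54  52  54  59  50 -26 -26 -55 -87 -13  -9
  -12]
 [-10  -8 -12 -13 -15 -24 -55  47  58  58  47 -15 -29 -25 -49 -56  -9 -12
  -11]
 [-12 -12  -6 -13 -13 -14 -56 -18  16   7 -18 -28 -30 -32 -53 -31 -14 -12
  -13]
 [-13 -10  -7  -8  -9  -9 -17 -60 -47 -33 -30 -27 -32 -48 -37 -11 -11 -13
  -11]
 [-15 -13 -13 -10 -12 -13 -12 -25 -54 -55 -55 -57 -61 -35 -15 -14 -12 -15
  -14]
 [-14 -14 -13 -11 -12 -15 -16  -9 -13 -18 -34 -25 -15 -14 -11 -13 -13 -11
  -10]
 [-11 -15 -12 -17 -13 -11 -12 -15 -14 -12 -11 -10 -10 -16 -17 -13 -11 -13
  -14]]Traceback (most recent call last):
  File "<stdin>", line 5, in <module>
  File "seat.py", line 24, in <lambda>
    f=lambda p:sum(np.abs(model(c,p[0],p[1],p[2],dm[c])-O[c]).sum() for c in ims)
               ~~~^^^^^^^^^^^^^^^^^^^^^^^^^^^^^^^^^^^^^^^^^^^^^^^^^^^^^^^^^^^^^^^
  File "seat.py", line 24, in <genexpr>
    f=lambda p:sum(np.abs(model(c,p[0],p[1],p[2],dm[c])-O[c]).sum() for c in ims)
                          ~~~~~^^^^^^^^^^^^^^^^^^^^^^^^
  File "seat.py", line 14, in model
    n=np.array([-tx,-ty,1]);n/=np.linalg.norm(n)
                            ^^^^^^^^^^^^^^^^^^^^
numpy._core._exceptions._UFuncOutputCastingError: Cannot cast ufunc 'divide' output from dtype('float64') to dtype('int64') with casting rule 'same_kind'
```

```bash
sed -i 's/n=np.array(\[-tx,-ty,1\])/n=np.array([-tx,-ty,1.])/; s/np.clip(((i\[...,0\]-i\[...,2\])+50)\/100,0,1)/np.clip((i[...,0]-i[...,2]+10)\/60,0,1)/' seat.py
python3 - <<'E'
from seat import *
ims={c:cams.read_camera(c)[0] for c in("top","side")}
f=seat(1,ims)
for h in np.arange(.008,.026,.002): print(round(h,3),round(f([h,0,0]),1),[round(seat(1,{c:ims[c]})([h,0,0]),1) for c in ims])
for h in(.012,.016,.019):
    r=minimize(f,[h,0,0],method="Nelder-Mead",options=dict(initial_simplex=[[h,0,0],[h+.003,0,0],[h,.1,0],[h,0,.1]])); print(r.x.round(4),round(r.fun,1))
E
```

```text
0.008 20.8 [np.float64(14.9), np.float64(5.9)]
0.01 23.7 [np.float64(16.5), np.float64(7.2)]
0.012 33.9 [np.float64(20.5), np.float64(13.4)]
0.014 44.7 [np.float64(25.1), np.float64(19.5)]
0.016 55.4 [np.float64(30.3), np.float64(25.1)]
0.018 66.9 [np.float64(35.0), np.float64(31.9)]
0.02 78.5 [np.float64(40.0), np.float64(38.5)]
0.022 89.6 [np.float64(44.8), np.float64(44.8)]
0.024 101.3 [np.float64(49.5), np.float64(51.8)]
[ 0.0073 -0.0927  0.0685] 18.8
[ 0.0073 -0.0951  0.0735] 18.8
[ 0.0073 -0.0689  0.0779] 18.7
```

The ring lies flat on the floor. The images put its top at or below 14 mm, so the stop at 19 mm was not a high ring. On to ring A.

Run:
```python
from h import *
pick([.5347,.2537],0); insert(); press(2)
```

```text
pick False 0.03991515322135255
insert False [-0.   0.  62.9] [-0.3  0.  -0.7] 0.03985444466256943 24.8833
press False [ 0.2 -0.1 25.3] [-1.5  0.5  0.1] 27.6667
```

Run:
```python
from h import *
f0=np.array(monitor.current_ft_force())
hit=env.move_linear(at(.0205),rate=.04,guard=25)
print(hit,loc().round(1),(F.T@(np.array(monitor.current_ft_force())-f0)).round(1),monitor.current_time())
env.move_linear(at(.13),rate=.25)
j=list(monitor.current_joint_positions()); j[0]+=.6; env.set_joints(j)
P=[];ims={}
for c in("top","side"):
    im,d=cams.read_camera(c); ims[c]=im; b=np.s_[175:215,385:440] if c=="top" else np.s_[245:290,325:380]
    P.append(cv2.resize(im[b][...,::-1],(395,395),interpolation=cv2.INTER_CUBIC))
cv2.imwrite("pics/p4.png",np.hstack(P)); t=monitor.current_time()
from seat import *
f=seat(1,ims)
for h in np.arange(.010,.036,.003): print(round(h,3),round(f([h,0,0]),1),end="; ")
r=minimize(f,[.024,0,0],method="Nelder-Mead",options=dict(initial_simplex=[[.024,0,0],[.028,0,0],[.024,.1,0],[.024,0,.1]])); print(r.x.round(4),round(r.fun,1),t)
```

```text
True [ 0.3 -0.1 24.6] [-3.4  0.2 16.2] 27.875
0.01 66.5; 0.013 59.5; 0.016 52.5; 0.019 45.2; 0.022 40.8; 0.025 45.4; 0.028 61.2; 0.031 77.8; 0.034 95.5; [ 0.0209 -0.1289  0.1091] 38.6 29.8417
```

View pics/p4.png

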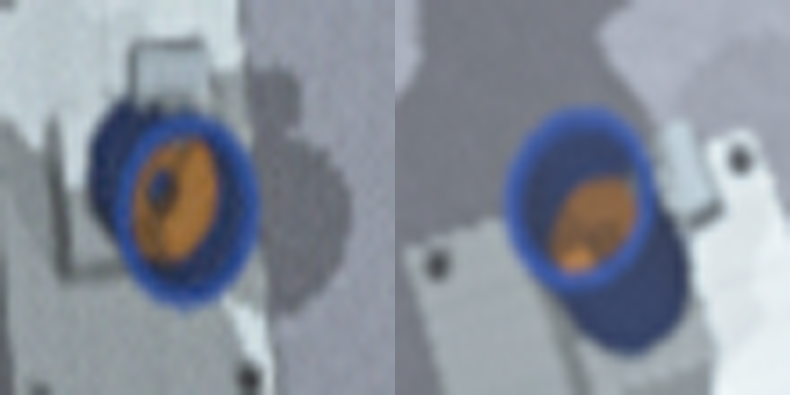

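The crops show ring 2 deep in the bore with its hole visible at about (162,187) in the left crop. It sits about 13 mm above ring 1's level, and the hard stop was at h = 24.6, so my frame has a 3.4 mm axial offset. The third ring should therefore bottom out near h = 38.6.

Run:
```python
from h import *
pick([.6002,.0575],1.2); insert()
press(3,guard=25)
f0=np.array(monitor.current_ft_force())
hit=env.move_linear(at(.034),rate=.03,guard=30)
print(hit,loc().round(1),monitor.current_time())
env.move_linear(at(.13),rate=.25)
j=list(monitor.current_joint_positions()); j[0]+=.6; env.set_joints(j)
P=[];ims={}
for c in("top","side"):
    im,d=cams.read_camera(c); ims[c]=im; b=np.s_[175:215,385:440] if c=="top" else np.s_[245:290,325:380]
    P.append(cv2.resize(im[b][...,::-1],(395,395),interpolation=cv2.INTER_CUBIC))
    cv2.imwrite(f"pics/{c}_end.png",im[...,::-1])
cv2.imwrite("pics/p5.png",np.hstack(P)); t=monitor.current_time()
from seat import *
f=seat(1,ims)
for h in np.arange(.026,.05,.003): print(round(h,3),round(f([h,0,0]),1),end="; ")
print(t)
```

```text
pick False 0.03972970957190416
insert False [-0.3  0.2 62.7] [-2.1  0.  -1.9] 0.04023850707646216 36.025
press False [ 0.1 -0.1 39.1] [-0.3 -0.2 -0.5] 38.525
True [ 0.3 -0.1 38.6] 38.7333
0.026 93.7; 0.029 85.4; 0.032 75.3; 0.035 64.5; 0.038 59.5; 0.041 68.0; 0.044 81.4; 0.047 96.8; 0.05 110.9; 40.6417
```

View pics/p5.png

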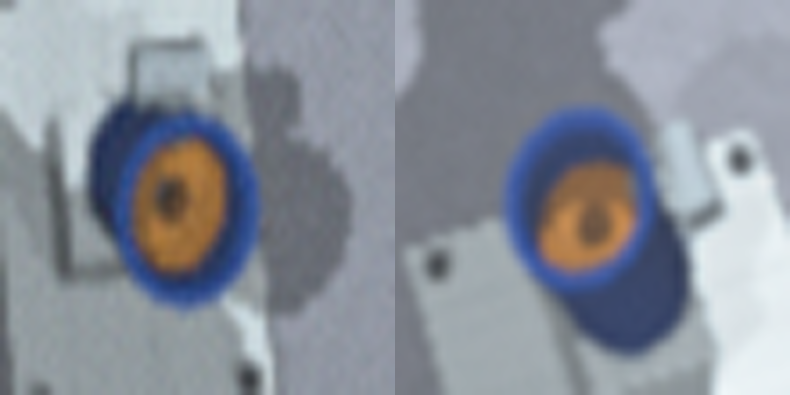

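The crops show ring 3 well below the rim, with its hole at about (172,197) on the left and (595,222) on the right. It stopped at the predicted 38.6 mm. I'll press once more, harder, to confirm the column is solid, then check the whole scene.

Run:
```python
from h import *
env.move_pose(at(.095),TQ)
env.move_linear(at(.044),rate=.08,guard=25)
for g in(25,55):
    print(env.move_linear(at(.034),rate=.03,guard=g),loc().round(1),monitor.current_time())
env.move_linear(at(.13),rate=.25)
j=list(monitor.current_joint_positions()); j[0]+=.6; env.set_joints(j)
for c in("top","side"):
    im,d=cams.read_camera(c); cv2.imwrite(f"pics/{c}_end2.png",im[...,::-1])
a=cv2.imread("pics/side_end2.png")[240:295,325:385]; cv2.imwrite("pics/v.png",np.hstack([cv2.resize(cv2.imread("pics/top_end2.png"),(480,300)),cv2.resize(a,(320,300),interpolation=cv2.INTER_CUBIC)]))
print(monitor.current_time())
```

```text
True [ 0.5 -0.3 38.7] 43.025
True [ 0.6 -0.3 38.6] 43.2333
45.1417
```

View pics/v.png

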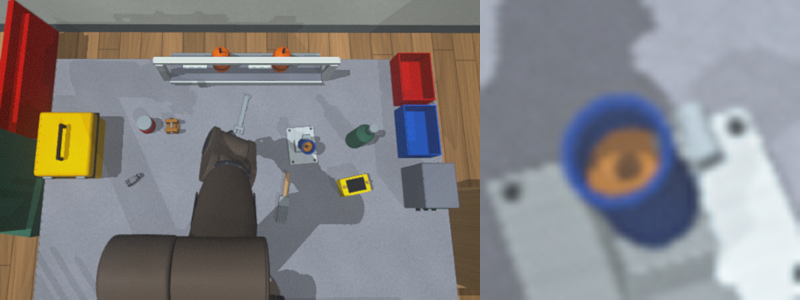

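The gear is unmoved and the stack is solid at 38.6 mm. As a last check I'll touch the rim to confirm the absolute depth: the rim should be 24 mm above the top ring, at about 62.6.

Run:
```python
from h import *
env.move_pose(at(.085,(0,.031)),TQ)
print(env.move_linear(at(.054,(0,.031)),rate=.04,guard=6),loc().round(1),monitor.current_time())
env.move_linear(at(.12,(0,.031)),rate=.2); print(monitor.current_time())
```

```text
True [-0.2 32.1 62. ] 46.9083
47.3417
```

Run:
```python
from h import *
print(env.finish_job(),monitor.current_time())
```

```text
the job is handed in; nothing more can be done
the job is handed in; nothing more can be done
```

The job is handed in at about 47 s on the robot's clock: all three rings are in the tube in one solid column, the top ring about 42.6 mm above the floor by touch, so below the latch's 44.5 mm edge; the latch springing back was too small to see in the pictures, and the other gear looked unmoved in the last one.

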